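# Open the jeweller's safe with its key

### The job

The keypad of the stock safe on the bench is dead, so open it with its key: take the steel double-bitted safe key from the wooden key block, feel it gently into the keyhole on the lid until it is fully home, and turn it clockwise to the stop to draw the bolt. Leave the key turned in the lock, then lift the lid by its handle until it stands open at least 30 degrees, and let go. Do not force the key, and leave the other things on the bench where they are.

Things in the scene. Friction and masses are not known exactly. Their poses are not given: they have to be found in the camera images.
- key_mid (a point): Centre (half-way up) of the safe key: bare steel, 68 mm long, 60 g, upright in a slot of the key block; the longer key with the square bow. z up along the key, x along the width of bow and bit, y through their thickness; the same after a half turn about z. It stands with 1.2 mm play, 22 mm deep, and may lean a few degrees; lift it straight up 25 mm to clear the block.
- key_bow (a point): Centre of the key's bow, 19 mm above key_mid, axes alike. Bow 30 mm wide (x), 10 mm thick (y, grip across this), 30 mm high. Below it a round stem 5 mm thick, 26 mm long.
- key_tip (a point): Middle of the key's lower end, 34 mm below key_mid, axes alike. Double bit above it: 20 mm wide (x), 5 mm thick (y), 12 mm high, its lowest 3 mm narrowed to 17 x 3.5 mm.
- small_key: Another, smaller key to be left alone: brass, flat straight blade 14 x 4.5 mm, round bow 24 mm across, 52 mm long, standing in the other slot of the block. Origin at the middle of its lower end, z up.
- key_block: Fixed wooden block, 140 x 52 mm, 34 mm high, origin under its centre. Two slots in its top, 35 mm either side of the middle along its x axis, hold the two keys; which is in which varies. The keys' widths lie along the block's x axis.
- lock_face (a point): Nominal centre of the keyhole, on the face of a hard, square steel plate (60 x 60 mm, 5 mm proud of the lid, 115 mm above the bench) at the front left of the lid. Axes as the safe's, z out of the lid. The lock is loosely fitted: the true keyhole is up to 4 mm off this point along x and up to 4 mm along y, to be found by feel. Keyhole: 22 mm along y, 7 mm along x, edges bevelled 0.5 mm.
- lock_bottom (a point): Nominal centre of the hard bottom of the keyhole, 20 mm below lock_face, where the key's tip stands when fully home (key_mid then 14 mm above the face). The slotted plate is 5 mm thick; only with the key home is the bit clear behind it and free to turn, and once turned it cannot be pulled out.
- lock (a joint): Turn of the lock's core (rad): 0 locked, slot in line with the keyhole; grows as the key turns clockwise seen from above, to a stop at 1.2. The bolt is clear from 1.0 on. Turning takes about 0.05 N m; it stays where left. The key has about 0.17 rad of play in the core, so turn it about 1.35 rad.
- lid (a joint): Opening of the lid (rad), 0 shut, up to 1.3. Held shut by the bolt until the lock is turned. Gas struts balance it: it takes about 3 N at the handle and stays where it is left.
- lid_handle (a point): Centre of the lid's pull handle, a round steel bar 10 mm thick, 80 mm long along the safe's y axis, its middle 34 mm above the lid (144 mm above the bench), near the front edge. Can be gripped from above across the bar and turns between the fingers as the lid rises.
- lid_hinge (a point): Middle of the lid's hinge line at the safe's far edge, 90 mm above the bench; the lid turns about the y axis through it. Shut, the handle's bar lies 205 mm in front of it and 54 mm above it.
- safe: Grey steel top-opening safe, fixed, 240 mm deep (x), 340 mm wide (y), 110 mm high with its lid; origin under its centre, x away from the robot towards the hinge, y to the left. A dead keypad lies in the middle of the lid.
- bench_block: Bystander: steel bench block on a wooden base, 100 x 100 x 32 mm; origin under its centre.
- green_case: Bystander: closed green metal case, 77 x 112 x 46 mm; origin under its centre.
- bracelet_stand: Bystander: wooden T-shaped bracelet stand, 240 mm wide (y), 174 mm high; origin under its centre.

How it is judged:
On the way, in this order (a step that is already met when the one before it is completed fails the run):
1. the safe key is fully home in the keyhole (z of key_mid in the frame of lock_face below 0.0165 m and distance between key_mid and lock_face below 0.02 m and angle between the z axis of key_mid and the z axis of lock_face, either way round below 0.2 rad), for 0.1 s.
2. the key has turned the lock and drawn the bolt, the lid still shut (value of joint lock above 1 rad and value of joint lid below 0.1 rad), for 0.1 s.
At the end, for the whole second after the job is handed in: The lid stands open by more than 0.45 rad and at rest (under 0.05 rad/s), the lock still turned by more than 0.95 rad, and the safe key left in it: its centre less than 20 mm above the lock face, within 24 mm of the face's nominal centre, leaning less than 0.45 rad from square to the lid (value of joint lid above 0.45 rad and velocity of joint lid between -0.05 and 0.05 rad/s and value of joint lock above 0.95 rad and z of key_mid in the frame of lock_face below 0.02 m and distance between key_mid and lock_face below 0.024 m and angle between the z axis of key_mid and the z axis of lock_face, either way round below 0.45 rad); the robot touches nothing.
It fails at once if the key is pressed against the safe or its lock with more than 30 N (contact force between key and safe above 30 N).
It fails at once if the small key is pulled out of its slot or shifted by more than 15 mm (distance of small_key from where it was at the start of the episode above 0.015 m).
It fails at once if the bench block is moved by more than 20 mm (distance of bench_block from where it was at the start of the episode above 0.02 m).
It fails at once if the green case is moved by more than 20 mm (distance of green_case from where it was at the start of the episode above 0.02 m).
It fails at once if the bracelet stand is moved by more than 20 mm (distance of bracelet_stand from where it was at the start of the episode above 0.02 m).
It also fails if it takes over 72 s, if anything falls off the work surface, if the arm or the gripper's body presses on something with over 40 N, if the wrist force passes 120 N, or if a joint passes its speed limit or range.

### The arm

A 6-joint arm with a two-finger parallel gripper is mounted at the origin on the work surface. World frame = base frame: x ahead of the robot, y to its left, z up, the work surface at z = 0. Lengths are in m, angles in rad, forces in N, time in s.
With the tool pointing down it reaches from about 0.325 to 0.85 m from the base axis. Payload 4.4 kg.
Tool frame: the origin (TCP) lies at the very end of the fingers, on their centre line; the grasp point (between the pads) lies 19 mm behind it; z points along the fingers, y is the line along which they close (so a half turn about z gives the same grasp; the last joint's range is limited). The gripper opens to 94 mm and grips with 3 to 60 N. Pads are 16 mm wide; open, the fingers measure 119 mm over their backs; the gripper's body (75 mm by 177 mm) begins 78 mm behind the grasp point.
Start: joints at [-1.288, 0.207, 1.542, -0, 1.393, -0.15], TCP at [0.242, -0.522, 0.205] pointing down, gripper open.
Joint ranges: [-2.73, 2.73], [-0.86, 2.22], [0.23, 2.46], [-1.11, 4.25], [0.08, 2.63], [-2.82, 2.82]. Speed limits (rad/s): [2.79, 2.79, 3.14, 3.14, 3.14, 3.14].

### API

Orientations are given as a unit quaternion [w, x, y, z].
In Python, from cell import monitor, grab_frame, robot gives the robot as it stands. The module is installed in compiled form; this text tells all that it offers.
- The arm moves only by the tool servo_tool, never from a script. Its argument "moves" is a list of rows, each a list of 5 numbers: the shift along the tool's x, y, z in mm, then the turn about the tool's z in degrees, then the closure, from -1 (fully open) to 1 (shut). In form: [[x, y, z, spin, fingers], ...]. A call has 1 to 8 rows; each row shifts and turns the commanded pose from where the row before left it, along the tool's axes as they then stand; what a row does not reach is not made up. A row lasts 1/8 s, in which the tool goes at most 62.5 mm and 10.7 degrees, less where a joint would pass 70% of its speed; a pose out of reach is approached as far as the arm can. A call is refused whole if a number of a shift passes 62.5 or a number of a turn 10.7, either way. A call with a gripper value outside its range is refused whole. The fingers move at their own pace and stop on an object; the grip force is fixed at half the most. Time passes only in rows, so rows that do not move let the fingers close. It gives the time, the measured TCP pose, the force, the opening and the grip force at its end, in the units of the state.
- monitor.read_state(): the state, without advancing time (a new reading comes with each control period).
- grab_frame(name): name is "scene" or "top" or "wrist"; returns a dict with "frame" (400x640x3 uint8, red, green, blue), "intrinsics" (3x3 intrinsics, pixels), "D" ([k1, k2, p1, p2, k3] as OpenCV has them; the pictures are not rectified), "xyz" and "orientation" of the camera in the world; the wrist camera has in their place "T_tool_cam" (4x4, takes a point from camera to tool coordinates, whose origin is the TCP and whose axes are the flange's). Camera axes: x right, y up, looking along -z (the intrinsics and any distortion apply to the point x, -y, -z); pixel columns grow to the right and rows downward; lengths in m; the calibration is good to about 2 mm. A picture is of the moment at which its call begins: read the wrist's pose just before it. There is no depth.
- robot.job_done(): hands the job in; it is judged then, once.
The state is a dict: "time_s": time; "q": joint angles; "joint_vel": joint speeds; "joint_efforts": joint torques, N m; "ee_pos": TCP position; "orientation": TCP orientation; "wrist_force": force on the tool from outside, world axes, zero at the start; "moment": the same for the moment, N m; "gripper_width": finger opening in m; "grasp_force": force on a finger pad.
Only numpy, scipy, OpenCV 4.12 (cv2) and the standard library are available. Lean on these libraries where they do the work, as an engineer would, in place of code of your own. Each camera call takes 0.05 s, during which the arm holds its last target. There are 200 camera calls.

## Working session

There is one attempt and no reset: what is moved stays moved. The work goes in short steps, Python scripts to look and compute and a tool call to move; the robot and the scene stay as the last step left them, time stands still between calls to the robot, and variables do not carry over. Pictures are saved under pics/ and viewed, at most 10 in all, crops included, and the job is handed in when it is done.

Besides the shell and the picture viewer there is one more tool, called after ">>>" as a command line: name --pt "numbers of a row" for each row, then --argument value for the rest. servo_tool: Moves the arm, as the interface text tells. Its arguments: {"type":"object","properties":{"moves":{"type":"array"}},"required":["moves"]}

```bash
mkdir -p pics; cat > h.py <<'E'
import numpy as np, cv2
from scipy.spatial.transform import Rotation as R
from cell import monitor, grab_frame, robot
def rot(q): return R.from_quat([q[1],q[2],q[3],q[0]]).as_matrix()
def grab(name,save=None):
    s=monitor.read_state(); f=grab_frame(name)
    if 'T_tool_cam' in f:
        T=np.eye(4);T[:3,:3]=rot(s['orientation']);T[:3,3]=s['ee_pos'];T=T@np.array(f['T_tool_cam'])
    else:
        T=np.eye(4);T[:3,:3]=rot(f['orientation']);T[:3,3]=f['xyz']
    f['T']=T
    if save: cv2.imwrite('pics/'+save,f['frame'][:,:,::-1])
    return f
def ray(f,px):
    p=cv2.undistortPoints(np.array(px,float).reshape(-1,1,2),np.array(f['intrinsics']),np.array(f['D'])).reshape(-1,2)
    d=np.c_[p[:,0],-p[:,1],-np.ones(len(p))]@f['T'][:3,:3].T
    return f['T'][:3,3],d
def onz(f,px,z):
    o,d=ray(f,px); return o+d*((z-o[2])/d[:,2])[:,None]
def proj(f,P):
    P=(np.array(P,float).reshape(-1,3)-f['T'][:3,3])@f['T'][:3,:3]
    P=P*[1,-1,-1]
    return cv2.projectPoints(P,np.zeros(3),np.zeros(3),np.array(f['intrinsics']),np.array(f['D']))[0].reshape(-1,2)
E
python3 - <<'E'
from h import *
import pickle
a=grab('scene');b=grab('top')
pickle.dump((a,b),open('ab.pkl','wb'))
cv2.imwrite('pics/scene.png',a['frame'][:,:,::-1]);cv2.imwrite('pics/top.png',b['frame'][:,:,::-1])
for f in (a,b): print(f['T'].round(3),np.array(f['intrinsics']).round(1),f['D'])
s=monitor.read_state();print(s); print(grab_frame('wrist')['T_tool_cam'])
E
```

```text
[[ 0.808 -0.501  0.31   1.044]
 [ 0.589  0.683 -0.432 -0.653]
 [ 0.004  0.532  0.847  1.391]
 [ 0.     0.     0.     1.   ]] [[518.8   0.  313. ]
 [  0.  518.8 200.2]
 [  0.    0.    1. ]] [-0.1130051  0.         0.         0.         0.       ]
[[ 0.015  0.997 -0.081  0.471]
 [-1.     0.015  0.007  0.006]
 [ 0.008  0.081  0.997  1.379]
 [ 0.     0.     0.     1.   ]] [[428.1   0.  320.2]
 [  0.  428.1 198.4]
 [  0.    0.    1. ]] [-0.05289799  0.          0.          0.          0.        ]
{'time_s': 0.1, 'q': array([-1.28753396e+00,  2.07342076e-01,  1.54277945e+00, -1.55900055e-05,
        1.39349713e+00, -1.50476235e-01]), 'joint_vel': array([ 8.92920118e-05, -1.97949130e-03, -3.75026965e-03,  2.25397726e-04,
        1.22532926e-03,  1.52841397e-03]), 'joint_efforts': array([ 4.36143573e-04, -3.71860135e+01, -2.82293272e+01,  7.01852236e-02,
        3.11141624e-02, -5.13781401e-05]), 'ee_pos': array([ 0.24144775, -0.52106073,  0.20441779]), 'orientation': array([-1.01026244e-03,  9.76575079e-01,  2.15174557e-01, -7.48614979e-05]), 'wrist_force': array([0.0705801 , 0.51059351, 0.72931981]), 'moment': array([ 0.03246978,  0.00706794, -0.02200943]), 'grasp_force': 0.0, 'gripper_width': 0.09402691596360224}
[[-8.61476718e-04  9.71446553e-01  2.37256934e-01  7.00341634e-02]
 [ 9.99999629e-01  8.36453285e-04  2.06134070e-04  5.58194221e-04]
 [ 1.79388975e-06  2.37257024e-01 -9.71446913e-01 -1.79071010e-01]
 [ 0.00000000e+00  0.00000000e+00  0.00000000e+00  1.00000000e+00]]
```

View pics/scene.png

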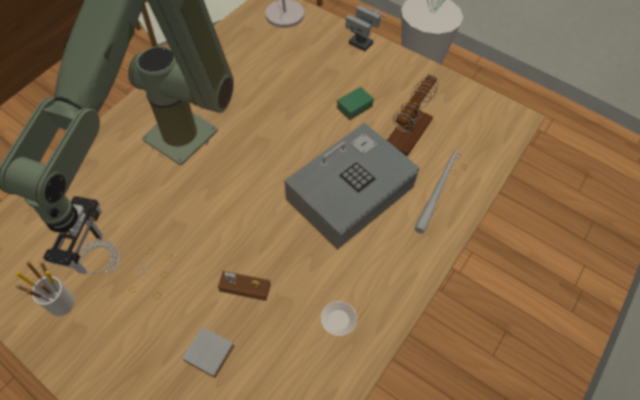

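View pics/top.png

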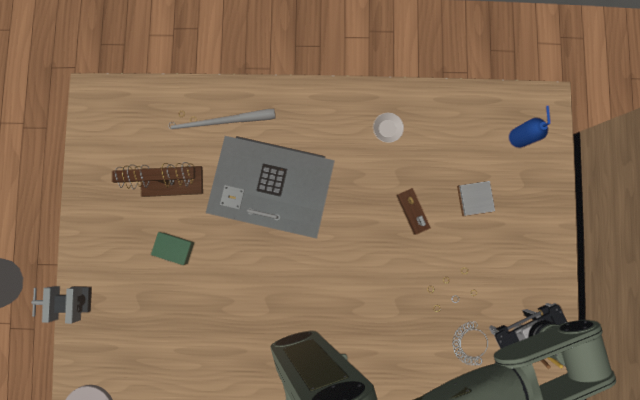

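The scene view shows the block at (245,285), the grey key at its left end (230,279) and the brass key at (255,284). The top view shows the block at (414,212) with the steel key at its near end (421,221). In the same view the safe is at (270,187), the lock plate at (231,197), and the handle runs from (249,211) to (278,217).

```bash
python3 - <<'E'
from h import *
import pickle
a,b=pickle.load(open('ab.pkl','rb'))
F=b['frame']
def comp(mask,x0,y0,x1,y1):
    m=np.zeros(mask.shape,np.uint8);m[y0:y1,x0:x1]=mask[y0:y1,x0:x1]
    n,l,st,c=cv2.connectedComponentsWithStats(m);i=1+np.argmax(st[1:,4]);return (l==i).astype(np.uint8)
f=F.astype(int);R_,G,B=f[...,0],f[...,1],f[...,2]
V=f.max(2)
dark=((R_<120)&(R_-B>25))
m=comp(dark,390,180,440,245);m=cv2.morphologyEx(m,cv2.MORPH_CLOSE,np.ones((7,7)))
cs,_=cv2.findContours(m,0,1);r=cv2.minAreaRect(max(cs,key=cv2.contourArea));bx=cv2.boxPoints(r);print('block',r);w=onz(b,bx,.034);print(w.round(4))
w=w.mean(0);print(w)
# plate: brighter grey
print('plate col',F[197,222],'lid',F[170,250],'handle',F[214,262],'key',F[221,421],F[223,421])
g=(abs(R_-B)<25)
lid=comp(g&(V>60),200,130,340,245);lid=cv2.morphologyEx(lid,cv2.MORPH_CLOSE,np.ones((15,15)))
cs,_=cv2.findContours(lid,0,1);r=cv2.minAreaRect(max(cs,key=cv2.contourArea));print('lid',r,onz(b,cv2.boxPoints(r),.11).round(4))
pl=comp(g&(V>F[170,250].max()+25),215,180,250,215);pl=cv2.morphologyEx(pl,cv2.MORPH_CLOSE,np.ones((9,9)))
cs,_=cv2.findContours(pl,0,1);r=cv2.minAreaRect(max(cs,key=cv2.contourArea));q=onz(b,cv2.boxPoints(r),.115);print('plate',r,q.round(4),q.mean(0))
hd=onz(b,[(249,211),(278,217)],.144);print('handle',hd)
print(onz(b,[(421,221)],.068))
big=np.hstack([cv2.resize(F[180:245,385:450],(400,400),interpolation=cv2.INTER_CUBIC),cv2.resize(F[175:240,210:275],(400,400),interpolation=cv2.INTER_CUBIC)])
E
```

```text
block ((412.9645080566406, 211.06439208984375), (44.24557876586914, 18.16861343383789), 65.69544982910156)
[[ 0.5953 -0.2411  0.034 ]
 [ 0.6199 -0.2939  0.034 ]
 [ 0.493  -0.3514  0.034 ]
 [ 0.4688 -0.2988  0.034 ]]
[ 0.54424315 -0.29627518  0.034     ]
plate col [140 140 138] lid [104 106 104] handle [133 132 128] key [125 127 125] [111 110 108]
lid ((269.88909912109375, 185.4910888671875), (114.09514617919922, 81.99999237060547), 12.724355697631836) [[ 0.5251  0.3388  0.11  ]
 [ 0.7673  0.2932  0.11  ]
 [ 0.6956 -0.0435  0.11  ]
 [ 0.4559  0.007   0.11  ]]
plate ((231.176513671875, 196.79412841796875), (19.160314559936523, 19.402849197387695), 14.03624439239502) [[0.5523 0.2958 0.115 ]
 [0.6086 0.2837 0.115 ]
 [0.5955 0.2279 0.115 ]
 [0.5394 0.2402 0.115 ]] [0.57395732 0.26188503 0.115     ]
handle [[0.5311658  0.20310933 0.144     ]
 [0.51514201 0.118917   0.144     ]]
[[ 0.51196821 -0.31344928  0.068     ]]
```

>>> servo_tool --pt "42 -10 0 0 -1" --pt "42 -10 0 0 -1" --pt "42 -10 0 0 -1" --pt "42 -10 0 0 -1" --pt "42 -10 0 0 -1" --pt "42 -9 0 0 -1" --pt "41 -9 0 0 -1" --pt "40 -9 0 0 -1"

```text
time_s: 1.15
ee_pos: [0.5123, -0.3107, 0.205]
orientation: [-0.0, 0.977, 0.215, -0.0]
wrist_force: [0.3, -0.4, 0.2]
gripper_width: 0.0937
grasp_force: 0.0
```

>>> servo_tool --pt "0 0 0 0 0.2" --pt "0 0 0 0 0.2" --pt "0 0 0 0 0.2"

```text
time_s: 1.52
ee_pos: [0.5105, -0.3127, 0.2053]
orientation: [-0.0, 0.977, 0.214, -0.0]
wrist_force: [0.4, 0.3, 0.3]
gripper_width: 0.0676
grasp_force: 0.0
```

```bash
python3 - <<'E'
from h import *
import pickle
w=grab('wrist','w1.png');pickle.dump(w,open('w.pkl','wb'));s=monitor.read_state();print(s['ee_pos'],s['orientation'],s['gripper_width'],s['q'])
E
```

```text
[ 0.51057344 -0.31274872  0.20539042] [-3.10047582e-05  9.76750103e-01  2.14380982e-01 -1.73877171e-04] 0.06366248113065293 [-6.93925142e-01  2.56663847e-01  1.48057286e+00 -2.39794222e-04
  1.40461835e+00  4.44794809e-01]
```

View pics/w1.png

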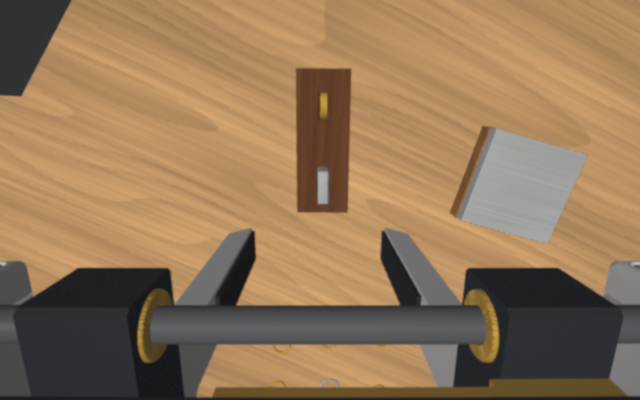

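The wrist view shows the block upright in the picture, with the steel key's bow at (323,187) and the brass key at (324,106). The fingers are either side of row 235.

```bash
python3 - <<'E'
from h import *
import pickle
w=pickle.load(open('w.pkl','rb'))
f=w['frame'].astype(int)
sub=np.zeros(f.shape[:2],np.uint8)
sub[150:212,300:347]=((abs(f[...,0]-f[...,2])<30)&(f.max(2)>90))[150:212,300:347]
ys,xs=np.nonzero(sub);print(xs.min(),xs.max(),ys.min(),ys.max(),xs.mean(),ys.mean())
for r in range(162,210,4): print(r,f[r,316:332].max(1))
d=((f[...,0]<120)&(f[...,0]-f[...,2]>25)).astype(np.uint8);d[:,:280]=0;d[:,370:]=0;d[230:]=0
d=cv2.morphologyEx(d,cv2.MORPH_CLOSE,np.ones((15,15)))
cs,_=cv2.findContours(d,0,1);r=cv2.minAreaRect(max(cs,key=cv2.contourArea));bx=cv2.boxPoints(r);print(r,bx)
s=monitor.read_state();Rt=rot(s['orientation'])
def tool(P): return ((P-s['ee_pos'])@Rt*1000).round(1)
print('block tool',tool(onz(w,bx,.034)))
c=sub*255;cs,_=cv2.findContours(c,0,1);r=cv2.minAreaRect(max(cs,key=cv2.contourArea));print(r);print(tool(onz(w,cv2.boxPoints(r),.08)))
E
```

```text
317 329 166 204 322.50224215246635 185.53587443946188
162 [ 95  99 100 101 103 104 101  98  96  96  94  95  96  97  98  98]
166 [ 96  97  96  98 101 101 100  98  96  95  93  94  96  99  98  98]
170 [ 97 107 117 116 114 111 110 110 110 109 105  94  90  93  99  99]
174 [ 99 120 157 174 176 174 172 173 173 172 165 146 116 101  99  99]
178 [ 99 123 158 175 176 174 174 173 172 172 167 146 115 100 100 100]
182 [ 96 111 156 176 177 176 174 172 171 169 163 140 105  92  95  98]
186 [ 95 111 155 172 174 171 169 168 167 167 161 139 102  89  93  93]
190 [ 97 111 154 171 173 171 172 171 168 166 161 135 102  91  95  95]
194 [101 123 156 170 172 170 168 166 165 163 160 135 106  98  96  93]
198 [101 122 154 169 172 169 168 165 163 161 154 131 106  97  97  95]
202 [100 117 150 162 163 162 160 161 161 158 151 128 105  99  97  95]
206 [ 97  97  96  95  98 100 102 102 100 100 100 100  97  96  94  93]
((323.4999694824219, 139.99996948242188), (52.99999237060547, 141.99996948242188), 0.0) [[296.99997  210.99995 ]
 [296.99997   68.999985]
 [349.99997   68.999985]
 [349.99997  210.99995 ]]
block tool [[-27.5 -20.9 171.4]
 [110.2 -18.9 171.4]
 [110.2  30.7 171.4]
 [-27.5  33.5 171.4]]
((323.0, 185.0), (12.0, 38.0), 0.0)
[[ -8.2  -0.2 125.4]
 [ 25.7  -0.2 125.4]
 [ 25.7  10.2 125.4]
 [ -8.2  10.4 125.4]]
```

>>> servo_tool --pt "6 5 25 0 0.4" --pt "0 0 40 0 0.4" --pt "0 0 40 0 0.4" --pt "0 0 30 0 0.4" --pt "0 0 15 0 0.4" --pt "0 0 9 0 0.4" --pt "0 0 0 0 0.4" --pt "0 0 0 0 0.4"

```text
time_s: 2.58
ee_pos: [0.5199, -0.3147, 0.0479]
orientation: [0.001, 0.977, 0.215, 0.001]
wrist_force: [0.8, -0.0, 0.6]
gripper_width: 0.0282
grasp_force: 0.0
```

>>> servo_tool --pt "0 0 0 0 1" --pt "0 0 0 0 1" --pt "0 0 0 0 1" --pt "0 0 0 0 1" --pt "0 0 0 0 1" --pt "0 0 0 0 1"

```text
time_s: 3.32
ee_pos: [0.5194, -0.3142, 0.047]
orientation: [0.0, 0.977, 0.215, 0.0]
wrist_force: [-0.2, 0.9, 4.4]
gripper_width: 0.0094
grasp_force: 30.0
```

>>> servo_tool --pt "0 0 -4 0 1" --pt "0 0 -6 0 1" --pt "0 0 -10 0 1" --pt "0 0 -15 0 1" --pt "0 0 -40 0 1" --pt "0 0 -50 0 1" --pt "0 0 -50 0 1" --pt "0 0 0 0 1"

```text
time_s: 4.32
ee_pos: [0.5221, -0.3164, 0.2289]
orientation: [0.005, 0.977, 0.215, 0.004]
wrist_force: [-0.3, -0.7, -0.1]
gripper_width: 0.0097
grasp_force: 30.0
```

```bash
python3 - <<'E'
from h import *
import pickle
w=grab('wrist','w2.png');pickle.dump(w,open('w2.pkl','wb'));s=monitor.read_state();print(s['ee_pos'],s['orientation'],s['gripper_width'],s['q'],s['wrist_force'],s['moment'])
E
```

```text
[ 0.52047777 -0.31506979  0.22527019] [0.00273705 0.97655323 0.21524791 0.00215284] 0.009828567306322098 [-6.86497088e-01  2.57576001e-01  1.43809529e+00 -6.06437985e-06
  1.43895683e+00  4.50405977e-01] [ 0.026164    0.61446071 -1.36716251] [-0.01144016  0.01260919 -0.03091703]
```

View pics/w2.png

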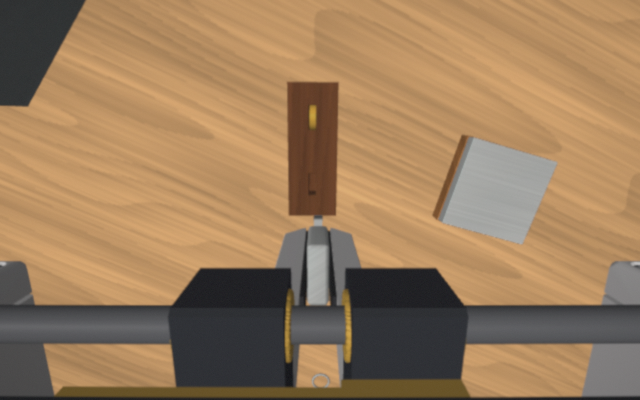

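```bash
python3 - <<'E'
from h import *
import pickle
w=pickle.load(open('w2.pkl','rb'))
T=np.eye(4)
p=[(0,0,0),(8.5,1.75,34),(8.5,-1.75,34),(10,2.5,31),(10,-2.5,31),(10,2.5,22),(15,5,-4),(15,-5,-4),(15,5,-34),(15,-5,-34),(-15,5,-34),(-15,-5,-34)]
s=monitor.read_state();P=np.array(p)/1000@rot(s['orientation']).T+s['ee_pos']
for a,b in zip(p,proj(w,P).round(1)): print(a,b)
cv2.imwrite('pics/w2c.png',cv2.resize(w['frame'][195:325,270:370,::-1],(460,598),interpolation=cv2.INTER_CUBIC))
E
```

```text
(0, 0, 0) [313.3 246.5]
(8.5, 1.75, 34) [316.4 214.5]
(8.5, -1.75, 34) [310.9 214.5]
(10, 2.5, 31) [317.6 213.5]
(10, -2.5, 31) [309.6 213.6]
(10, 2.5, 22) [317.7 217.6]
(15, 5, -4) [322.7 222.5]
(15, -5, -4) [303.7 222.5]
(15, 5, -34) [324.  242.5]
(15, -5, -34) [301.5 242.5]
(-15, 5, -34) [323.7 303.3]
(-15, -5, -34) [302.3 303.4]
```

View pics/w2c.png

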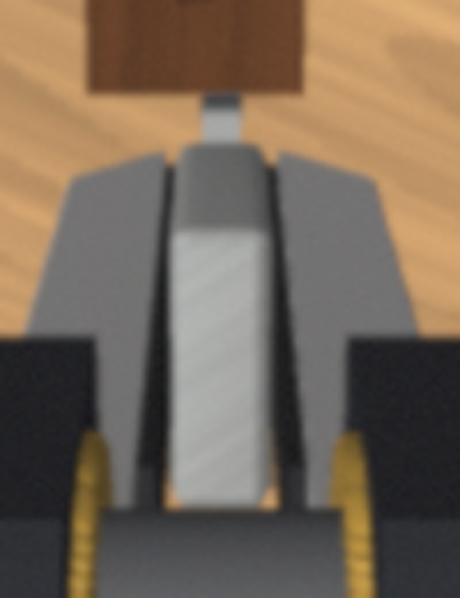

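The crop shows the key held square: its bow is centred between the fingers at column 318, and the bit at (318,219) lies in line below it. I'll carry it over to the lock.

>>> servo_tool --pt "23 -40 -5 0 1" --pt "23 -40 -5 0 1" --pt "23 -40 -5 0 1" --pt "23 -40 -5 0 1" --pt "23 -40 -5 0 1" --pt "23 -40 -5 0 1" --pt "23 -40 -5 0 1" --pt "23 -40 0 0 1"

```text
time_s: 5.38
ee_pos: [0.5505, 0.0553, 0.2549]
orientation: [-0.0, 0.977, 0.215, -0.001]
wrist_force: [0.7, -0.0, -0.6]
gripper_width: 0.0098
grasp_force: 30.0
```

>>> servo_tool --pt "23 -40 0 0 1" --pt "23 -40 0 0 1" --pt "22 -39 0 0 1" --pt "21 -38 0 0 1" --pt "0 0 0 -9 1" --pt "0 0 0 -9 1" --pt "0 0 0 -9 1" --pt "0 0 0 -9 1"

```text
time_s: 6.38
ee_pos: [0.5649, 0.2334, 0.254]
orientation: [-0.001, 0.861, 0.509, -0.002]
wrist_force: [-0.2, -0.1, -0.3]
gripper_width: 0.0099
grasp_force: 30.0
```

>>> servo_tool --pt "0 0 0 -9 1" --pt "0 0 0 -8 1" --pt "0 0 0 0 1" --pt "0 0 0 0 1"

```text
time_s: 6.88
ee_pos: [0.5656, 0.2335, 0.2553]
orientation: [-0.0, 0.779, 0.628, -0.001]
wrist_force: [0.0, -0.3, -0.5]
gripper_width: 0.0098
grasp_force: 30.0
```

```bash
python3 - <<'E'
from h import *
import pickle
w=grab('wrist','w3.png');s=monitor.read_state();pickle.dump((w,s),open('w3.pkl','wb'));print(s['ee_pos'],s['orientation'],s['gripper_width'],s['q'],s['wrist_force'],s['moment'])
E
```

```text
[0.56581939 0.2334896  0.25560226] [-3.01295348e-04  7.78441242e-01  6.27717031e-01 -6.86947329e-04] 0.009810131818796664 [ 2.50087146e-01  2.53096817e-01  1.38151199e+00 -2.28416293e-05
  1.50848391e+00  4.63650483e-01] [ 0.08075127  0.32283682 -1.28476696] [-0.02936633 -0.03590123 -0.0114893 ]
```

View pics/w3.png

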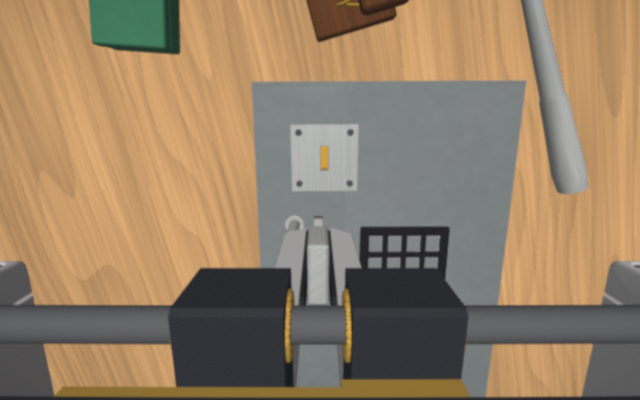

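The plate spans (291–358, 124–191) with the keyhole's mark at (325,158), square to the tool. I'll measure it now.

```bash
cat > plate.py <<'E'
from h import *
import sys
def plate(w,s,z=.115,box=(270,100,380,212)):
    f=w['frame'].astype(int);x0,y0,x1,y1=box
    m=np.zeros(f.shape[:2],np.uint8);g=(f.max(2)>140)&(abs(f[...,0]-f[...,2])<25);m[y0:y1,x0:x1]=g[y0:y1,x0:x1]
    m=cv2.morphologyEx(m,cv2.MORPH_CLOSE,np.ones((15,15)))
    cs,_=cv2.findContours(m,0,1);r=cv2.minAreaRect(max(cs,key=cv2.contourArea));bx=cv2.boxPoints(r)
    t=lambda P:((P-s['ee_pos'])@rot(s['orientation'])*1000).round(1)
    print(r);print(t(onz(w,bx,z)),t(onz(w,bx,z)).mean(0))
    o=np.zeros_like(m);oo=(f[...,0]-f[...,2]>50);o[y0:y1,x0:x1]=oo[y0:y1,x0:x1]
    ys,xs=np.nonzero(o);b=[(xs.min()+xs.max())/2,(ys.min()+ys.max())/2];print('hole',b,xs.min(),xs.max(),ys.min(),ys.max(),t(onz(w,[b],z)))
E
python3 - <<'E'
from plate import *
import pickle
w,s=pickle.load(open('w3.pkl','rb'));plate(w,s,box=(280,110,372,205))
E
```

```text
((324.0, 157.0), (68.0, 70.0), 90.0)
[[ 60.5 -24.  140.6]
 [ 60.5  37.7 140.5]
 [ -0.9  39.3 140.6]
 [ -0.8 -25.2 140.6]] [ 29.825   6.95  140.575]
hole [np.float64(323.5), np.float64(157.5)] 320 327 146 169 [[ 30.1   6.5 140.6]]
```

>>> servo_tool --pt "0 1 30 0 1" --pt "0 2 30 0 1" --pt "0 0 25 0 1" --pt "0 0 5 0 1" --pt "0 0 0 0 1" --pt "0 0 0 0 1"

```text
time_s: 7.68
ee_pos: [0.5703, 0.2333, 0.1681]
orientation: [0.001, 0.778, 0.628, 0.001]
wrist_force: [-0.8, 0.4, -0.8]
gripper_width: 0.0094
grasp_force: 30.0
```

```bash
python3 - <<'E'
from plate import *
import pickle
w=grab('wrist');s=monitor.read_state();pickle.dump((w,s),open('w4.pkl','wb'));print(s['ee_pos'],s['orientation'],s['wrist_force'])
cv2.imwrite('pics/w4.png',cv2.resize(w['frame'][90:330,200:440,::-1],(600,600),interpolation=cv2.INTER_CUBIC))
P=np.array([(8.5,0,35),(10,0,23),(10,2.5,23),(10,-2.5,23),(15,0,-3),(15,0,-33)])/1000@rot(s['orientation']).T+s['ee_pos'];print(proj(w,P).round(1))
plate(w,s)
E
```

```text
[0.5702287  0.23328245 0.16816395] [6.14906523e-04 7.77997213e-01 6.28265977e-01 1.34933967e-03] [ 0.22418395 -1.05484811  0.28089442]
[[315.3 212.5]
 [315.2 215.6]
 [319.4 215.6]
 [311.  215.6]
 [314.8 220.4]
 [314.3 240.6]]
((319.0, 170.0), (82.0, 94.0), 90.0)
[[ 59.2 -27.9  53.2]
 [ 59.1  32.7  53.3]
 [  4.4  34.4  53.3]
 [  4.5 -29.6  53.1]] [31.8    2.4   53.225]
hole [np.float64(319.0), np.float64(174.5)] 314 324 159 190 [[29.5  2.4 53.2]]
```

View pics/w4.png

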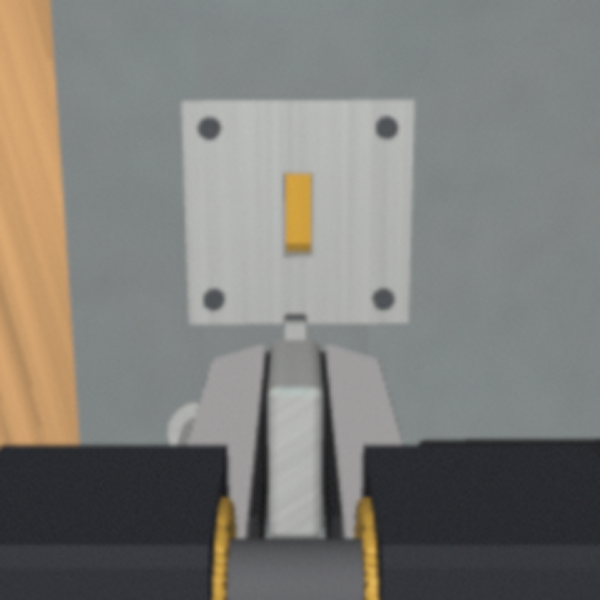

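The plate fills crop rows 100–323, with the hole centred at crop (298,213) and the bit just in front of it at crop (295,325). The key has to go about +31 mm in x and +1 mm in y.

>>> servo_tool --pt "10 1 0 0 1" --pt "10 0 0 0 1" --pt "11 0 0 0 1" --pt "0 0 5 0 1" --pt "0 0 5 0 1" --pt "0 0 3 0 1" --pt "0 0 0 0 1" --pt "0 0 0 0 1"

```text
time_s: 8.72
ee_pos: [0.5768, 0.2629, 0.1536]
orientation: [0.0, 0.778, 0.628, 0.0]
wrist_force: [-0.2, -0.1, -0.4]
gripper_width: 0.0096
grasp_force: 30.0
```

>>> servo_tool --pt "0 0 1 0 1" --pt "0 0 1 0 1" --pt "0 0 1 0 1" --pt "0 0 1 0 1" --pt "0 0 0 0 1"

```text
time_s: 9.35
ee_pos: [0.5766, 0.2631, 0.1493]
orientation: [-0.0, 0.778, 0.628, -0.0]
wrist_force: [-1.0, 0.4, -1.1]
gripper_width: 0.0098
grasp_force: 30.0
```

>>> servo_tool --pt "0 0 0.5 0 1" --pt "0 0 0.5 0 1" --pt "0 0 0 0 1"

```text
time_s: 9.72
ee_pos: [0.5766, 0.2631, 0.1484]
orientation: [-0.0, 0.778, 0.628, -0.0]
wrist_force: [0.9, 0.2, -2.0]
gripper_width: 0.0096
grasp_force: 30.0
```

>>> servo_tool --pt "0 0 0.5 0 1" --pt "0 0 0.5 0 1" --pt "0 0 0 0 1"

```text
time_s: 10.1
ee_pos: [0.5766, 0.2631, 0.1474]
orientation: [-0.0, 0.778, 0.628, -0.0]
wrist_force: [-0.0, -0.2, -1.4]
gripper_width: 0.0097
grasp_force: 30.0
```

>>> servo_tool --pt "0 0 0.5 0 1" --pt "0 0 0.5 0 1" --pt "0 0 0 0 1"

```text
time_s: 10.48
ee_pos: [0.5767, 0.2631, 0.1464]
orientation: [-0.0, 0.778, 0.628, -0.0]
wrist_force: [0.9, 1.1, -0.5]
gripper_width: 0.0099
grasp_force: 30.0
```

>>> servo_tool --pt "0 0 0.5 0 1" --pt "0 0 0.5 0 1" --pt "0 0 0 0 1"

```text
time_s: 10.85
ee_pos: [0.5767, 0.2631, 0.1454]
orientation: [-0.0, 0.778, 0.628, -0.0]
wrist_force: [-0.7, 0.5, -1.0]
gripper_width: 0.0099
grasp_force: 30.0
```

>>> servo_tool --pt "0 0 0.5 0 1" --pt "0 0 0.5 0 1" --pt "0 0 0 0 1"

```text
time_s: 11.22
ee_pos: [0.5766, 0.2631, 0.1444]
orientation: [-0.0, 0.778, 0.628, -0.0]
wrist_force: [-0.0, -0.1, -0.8]
gripper_width: 0.0096
grasp_force: 30.0
```

>>> servo_tool --pt "0 0 0.5 0 1" --pt "0 0 0.5 0 1" --pt "0 0 0 0 1"

```text
time_s: 11.6
ee_pos: [0.5766, 0.2631, 0.1434]
orientation: [-0.0, 0.778, 0.628, -0.0]
wrist_force: [-0.2, 0.6, -0.5]
gripper_width: 0.0097
grasp_force: 30.0
```

>>> servo_tool --pt "0 0 0.5 0 1" --pt "0 0 0.5 0 1" --pt "0 0 0 0 1"

```text
time_s: 11.98
ee_pos: [0.5766, 0.2631, 0.1424]
orientation: [0.0, 0.778, 0.628, -0.0]
wrist_force: [0.3, 0.7, -1.9]
gripper_width: 0.0096
grasp_force: 30.0
```

>>> servo_tool --pt "0 0 0.5 0 1" --pt "0 0 0.5 0 1" --pt "0 0 0.5 0 1" --pt "0 0 0.5 0 1" --pt "0 0 0 0 1"

```text
time_s: 12.6
ee_pos: [0.5767, 0.2631, 0.1404]
orientation: [-0.0, 0.778, 0.628, -0.0]
wrist_force: [0.5, 0.3, -0.9]
gripper_width: 0.0096
grasp_force: 30.0
```

>>> servo_tool --pt "0 0 0.5 0 1" --pt "0 0 0.5 0 1" --pt "0 0 0.5 0 1" --pt "0 0 0.5 0 1" --pt "0 0 0 0 1"

```text
time_s: 13.22
ee_pos: [0.5767, 0.2631, 0.1384]
orientation: [-0.0, 0.778, 0.628, -0.0]
wrist_force: [0.7, 0.1, -1.2]
gripper_width: 0.01
grasp_force: 30.0
```

>>> servo_tool --pt "0 0 0.5 0 1" --pt "0 0 0.5 0 1" --pt "0 0 0.5 0 1" --pt "0 0 0.5 0 1" --pt "0 0 0 0 1"

```text
time_s: 13.85
ee_pos: [0.5766, 0.2631, 0.1364]
orientation: [-0.0, 0.778, 0.628, -0.0]
wrist_force: [1.0, -0.5, -0.3]
gripper_width: 0.0097
grasp_force: 30.0
```

>>> servo_tool --pt "0 0 0.5 0 1" --pt "0 0 0.5 0 1" --pt "0 0 0.5 0 1" --pt "0 0 0.5 0 1" --pt "0 0 0 0 1"

```text
time_s: 14.48
ee_pos: [0.5767, 0.2631, 0.1344]
orientation: [-0.0, 0.778, 0.628, -0.0]
wrist_force: [0.1, -0.2, 0.3]
gripper_width: 0.0102
grasp_force: 30.0
```

>>> servo_tool --pt "0 0 0.5 0 1" --pt "0 0 0.5 0 1" --pt "0 0 0.5 0 1" --pt "0 0 0.5 0 1" --pt "0 0 0 0 1"

```text
time_s: 15.1
ee_pos: [0.5766, 0.2631, 0.1324]
orientation: [-0.0, 0.778, 0.628, -0.0]
wrist_force: [0.2, -0.0, -0.2]
gripper_width: 0.0098
grasp_force: 30.0
```

>>> servo_tool --pt "0 0 0.5 0 1" --pt "0 0 0.5 0 1" --pt "0 0 0 0 1"

```text
time_s: 15.48
ee_pos: [0.5766, 0.2631, 0.1314]
orientation: [-0.0, 0.778, 0.628, -0.0]
wrist_force: [0.1, 0.0, -1.0]
gripper_width: 0.0096
grasp_force: 30.0
```

>>> servo_tool --pt "0 0 0.5 0 1" --pt "0 0 0.5 0 1" --pt "0 0 0 0 1"

```text
time_s: 15.85
ee_pos: [0.5766, 0.2631, 0.1304]
orientation: [-0.0, 0.778, 0.628, -0.0]
wrist_force: [1.1, -0.2, -0.1]
gripper_width: 0.0099
grasp_force: 30.0
```

>>> servo_tool --pt "0 0 0.5 0 1" --pt "0 0 0 0 1"

```text
time_s: 16.1
ee_pos: [0.5767, 0.2631, 0.1301]
orientation: [0.0, 0.778, 0.628, 0.0]
wrist_force: [-0.1, -0.9, -0.8]
gripper_width: 0.0098
grasp_force: 30.0
```

>>> servo_tool --pt "0 0 0.5 0 1" --pt "0 0 0 0 1"

```text
time_s: 16.35
ee_pos: [0.5768, 0.2632, 0.13]
orientation: [0.0, 0.778, 0.628, 0.0]
wrist_force: [-1.7, -0.6, 2.5]
gripper_width: 0.0098
grasp_force: 30.0
```

>>> servo_tool --pt "0 0 0.5 0 1" --pt "0 0 0 0 1"

```text
time_s: 16.6
ee_pos: [0.5768, 0.2632, 0.1299]
orientation: [0.0, 0.778, 0.628, 0.0]
wrist_force: [-1.6, -0.9, 5.2]
gripper_width: 0.01
grasp_force: 30.0
```

The key is home: contact comes at TCP z 0.130, where the bottom should be. I'll ease off slightly and turn clockwise.

>>> servo_tool --pt "0 0 -0.6 0 1" --pt "0 0 0 4 1" --pt "0 0 0 4 1" --pt "0 0 0 4 1" --pt "0 0 0 4 1" --pt "0 0 0 4 1" --pt "0 0 0 0 1"

```text
time_s: 17.48
ee_pos: [0.5781, 0.2627, 0.13]
orientation: [0.001, 0.875, 0.484, 0.001]
wrist_force: [3.0, -1.5, 1.8]
gripper_width: 0.01
grasp_force: 30.0
```

```bash
cat > st.py <<'E'
from h import *
s=monitor.read_state();m=rot(s['orientation'])
print(s['time_s'],s['ee_pos'],'yaw',np.degrees(np.arctan2(m[1,0],m[0,0])),'toolF',m.T@s['wrist_force'],'mom',s['moment'],s['gripper_width'],s['q'][5])
E
python3 st.py
```

```text
17.475 [0.5781477  0.26271773 0.12998101] yaw 57.89598173013957 toolF [ 0.32334279  3.37462786 -1.80463872] mom [-0.34373799 -0.6090256   0.07693128] 0.010039841855142496 0.8517504872982619
```

>>> servo_tool --pt "0 0 0 4 1" --pt "0 0 0 4 1" --pt "0 0 0 4 1" --pt "0 0 0 4 1" --pt "0 0 0 4 1" --pt "0 0 0 0 1"

```text
time_s: 18.23
ee_pos: [0.5785, 0.2623, 0.13]
orientation: [0.001, 0.946, 0.325, 0.002]
wrist_force: [4.3, -2.5, 1.2]
gripper_width: 0.0099
grasp_force: 30.0
```

>>> servo_tool --pt "0 0 0 4 1" --pt "0 0 0 4 1" --pt "0 0 0 4 1" --pt "0 0 0 4 1" --pt "0 0 0 0 1"

```text
time_s: 18.85
ee_pos: [0.5787, 0.2618, 0.13]
orientation: [0.001, 0.982, 0.19, 0.002]
wrist_force: [5.3, -4.1, 0.8]
gripper_width: 0.0098
grasp_force: 30.0
```

```bash
python3 st.py
```

```text
18.85 [0.57868887 0.26182797 0.130006  ] yaw 21.943590409203527 toolF [ 3.43299882  5.78039198 -0.7661386 ] mom [-0.90813738 -1.15137777  0.07257327] 0.009786020770582361 1.4791230553813364
```

>>> servo_tool --pt "0.5 1 0 0 1" --pt "0 0 0 4 1" --pt "0 0 0 4 1" --pt "0 0 0 4 1" --pt "0 0 0 0 1"

```text
time_s: 19.48
ee_pos: [0.5789, 0.2613, 0.13]
orientation: [0.001, 0.996, 0.087, 0.001]
wrist_force: [4.1, -3.8, 2.2]
gripper_width: 0.01
grasp_force: 30.0
```

>>> servo_tool --pt "0 0 0 3 1" --pt "0 0 0 3 1" --pt "0 0 0 3 1" --pt "0 0 0 0 1" --pt "0 0 0 0 1"

```text
time_s: 20.1
ee_pos: [0.5789, 0.261, 0.13]
orientation: [0.001, 1.0, 0.008, 0.001]
wrist_force: [4.5, -4.9, 2.1]
gripper_width: 0.0099
grasp_force: 30.0
```

```bash
python3 st.py
```

```text
20.1 [0.57891857 0.26103897 0.12999621] yaw 0.9483844552148214 toolF [ 4.43930711  5.01623477 -2.12645042] mom [-0.99245621 -0.87553454  0.04828033] 0.00993400312737169 1.8440843595416778
```

>>> servo_tool --pt "0 0.5 0 2 1" --pt "0 0 0 2 1" --pt "0 0 0 0 1"

```text
time_s: 20.48
ee_pos: [0.5789, 0.2608, 0.13]
orientation: [0.001, 1.0, -0.027, 0.001]
wrist_force: [4.6, -4.5, 1.1]
gripper_width: 0.0098
grasp_force: 30.0
```

```bash
python3 st.py
```

```text
20.475 [0.57890013 0.26080478 0.1300054 ] yaw -3.0384017382629898 toolF [ 4.84046764  4.29689603 -1.10694206] mom [-0.82500109 -0.88276499  0.1981898 ] 0.009770151253217813 1.913014217638148
```

>>> servo_tool --pt "0.8 0.7 0 -2 1" --pt "0 0 0 0 0.5" --pt "0 0 0 0 0.5" --pt "0 0 0 0 0.5" --pt "0 0 0 0 0.5" --pt "0 0 0 0 0.5"

```text
time_s: 21.22
ee_pos: [0.5781, 0.2612, 0.1294]
orientation: [-0.0, 1.0, -0.01, -0.0]
wrist_force: [-0.4, 0.3, 0.4]
gripper_width: 0.0235
grasp_force: 0.0
```

>>> servo_tool --pt "0 0 -5 0 0.5" --pt "0 0 -10 0 0.5" --pt "0 0 -20 0 0.5" --pt "0 0 -30 0 0.5" --pt "0 0 -40 0 0.5" --pt "0 0 -25 0 0.5" --pt "0 0 0 0 0.5" --pt "0 0 0 0 0.5"

```text
time_s: 22.22
ee_pos: [0.5778, 0.261, 0.2591]
orientation: [0.0, 1.0, -0.01, -0.0]
wrist_force: [-0.7, 0.7, 0.3]
gripper_width: 0.0234
grasp_force: 0.0
```

```bash
python3 - <<'E'
from h import *
import pickle
w=grab('wrist');s=monitor.read_state();pickle.dump((w,s),open('w5.pkl','wb'))
w['frame'];cv2.imwrite('pics/w5.png',w['frame'][:,:,::-1])
P=np.array([(.5766,.2631,.163),(.5311658,.20310933,.144),(.51514201,.118917,.144)]);print(proj(w,P).round(1))
E
python3 st.py
```

```text
[[315.3 204.7]
 [384.5 247.6]
 [478.  262.5]]
22.275 [0.57739786 0.26085355 0.25815782] yaw -1.1456693087143435 toolF [-0.58380173 -0.40755896  0.31019616] mom [ 0.08812178  0.0158677  -0.01619885] 0.023805187219855174 1.878636273406302
```

View pics/w5.png

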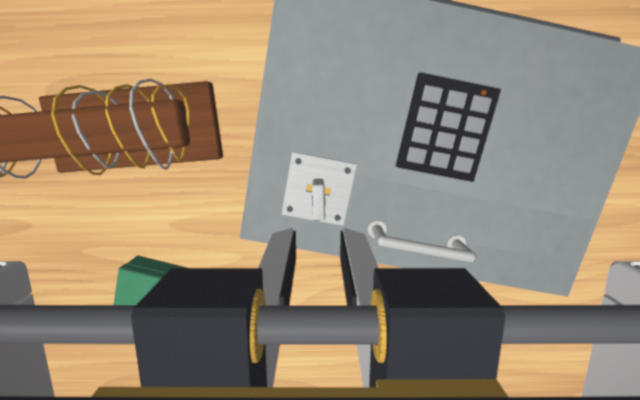

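The key is turned and standing in the lock at (318,195). The handle bar runs from (378,240) to (473,256).

```bash
python3 - <<'E'
from h import *
import pickle
w,s=pickle.load(open('w5.pkl','rb'))
e=onz(w,[(378,238),(473,256)],.144);print(e,e.mean(0), np.degrees(np.arctan2(*(e[0]-e[1])[[1,0]])))
q=onz(w,[(319,189)],.115);print('plate ctr raw',q)
E
```

```text
[[0.54031528 0.20900224 0.144     ]
 [0.52151637 0.12397456 0.144     ]] [0.53091583 0.1664884  0.144     ] 77.53293562861853
plate ctr raw [[0.57917006 0.2599301  0.115     ]]
```

>>> servo_tool --pt "0 0 0 -9.9 0.2" --pt "0 0 0 -9.9 0.2" --pt "0 0 0 -9.9 0.2" --pt "0 0 0 -9.9 0.2" --pt "0 0 0 -9.9 0.2" --pt "0 0 0 -9.9 0.2" --pt "0 0 0 -9.8 0.2" --pt "0 0 0 -9.8 0.2"

```text
time_s: 23.28
ee_pos: [0.5772, 0.2608, 0.2573]
orientation: [-0.001, 0.776, 0.631, -0.002]
wrist_force: [-0.2, 0.1, 0.0]
gripper_width: 0.0376
grasp_force: 0.0
```

>>> servo_tool --pt "-35 -9 0 0 0.2" --pt "-35 -9 0 0 0.2" --pt "-34 -10 0 0 0.2" --pt "0 0 30 0 0.2" --pt "0 0 30 0 0.2" --pt "0 0 10 0 0.2" --pt "0 0 0 0 0.2" --pt "0 0 0 0 0.2"

```text
time_s: 24.28
ee_pos: [0.5298, 0.1656, 0.1906]
orientation: [0.0, 0.778, 0.628, 0.001]
wrist_force: [-0.3, 0.3, -0.2]
gripper_width: 0.0375
grasp_force: 0.0
```

```bash
python3 - <<'E'
from h import *
w=grab('wrist','w6.png');print(proj(w,[(.528,.165,.144)]))
E
python3 st.py
```

```text
[[312.89097473 221.42739472]]
24.325 [0.52997696 0.16563132 0.19084704] yaw 77.86987192077179 toolF [ 0.30710664  0.77599454 -0.88861084] mom [-0.07327457 -0.10789349  0.02890452] 0.03795963334345338 0.35871997015964935
```

View pics/w6.png

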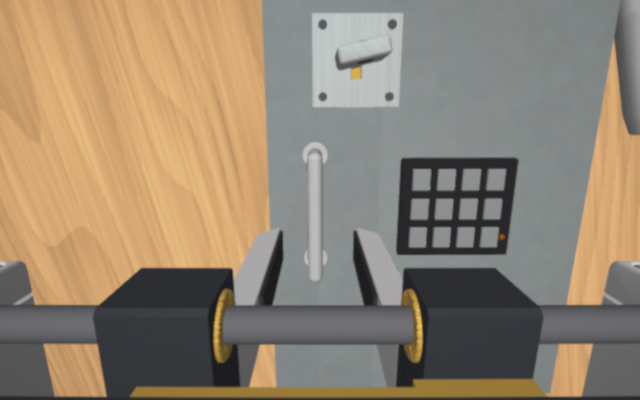

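The bar, at column 315, lies between the fingers (centre about 318). I'll descend and grip it.

>>> servo_tool --pt "0 -1 25 0 0.2" --pt "0 0 20 0 0.2" --pt "0 0 12 0 0.2" --pt "0 0 5 0 0.2" --pt "0 0 0 0 0.2"

```text
time_s: 24.95
ee_pos: [0.5284, 0.1656, 0.1279]
orientation: [0.0, 0.778, 0.628, 0.0]
wrist_force: [0.7, 0.5, 0.6]
gripper_width: 0.0375
grasp_force: 0.0
```

>>> servo_tool --pt "0 0 0 0 1" --pt "0 0 0 0 1" --pt "0 0 0 0 1" --pt "0 0 0 0 1" --pt "0 0 0 0 1"

```text
time_s: 25.58
ee_pos: [0.5279, 0.1657, 0.1279]
orientation: [-0.0, 0.778, 0.628, -0.0]
wrist_force: [-1.4, -0.4, 1.9]
gripper_width: 0.0091
grasp_force: 30.0
```

```bash
python3 st.py
```

```text
25.575 [0.52787844 0.1656575  0.12788574] yaw 77.85854151124691 toolF [-0.66190531 -1.32498256 -1.94312834] mom [0.04472422 0.29460552 0.02097821] 0.009050072047264743 0.35936512590211833
```

Gripped. I'll lift it along the arc.

>>> servo_tool --pt "0 1.5 -5 0 1" --pt "0 1.5 -5.2 0 1" --pt "0 3.5 -10 0 1" --pt "0 0 0 0 1"

```text
time_s: 26.08
ee_pos: [0.5344, 0.1642, 0.1491]
orientation: [-0.0, 0.778, 0.628, -0.0]
wrist_force: [-3.6, 0.7, 2.9]
gripper_width: 0.0091
grasp_force: 30.0
```

```bash
python3 st.py
```

```text
26.075 [0.53444047 0.16420711 0.14911826] yaw 77.85051826818719 toolF [-0.02878293 -3.69743168 -2.89846039] mom [0.2012831  0.75574491 0.00807817] 0.009130221613874258 0.3552314736253818
```

>>> servo_tool --pt "0 4 -9.8 0 1" --pt "0 4.4 -9.6 0 1" --pt "0 4.9 -9.4 0 1" --pt "0 5.4 -9.1 0 1" --pt "0 5.8 -8.9 0 1" --pt "0 0 0 0 1"

```text
time_s: 26.82
ee_pos: [0.5586, 0.1591, 0.1971]
orientation: [-0.0, 0.778, 0.628, 0.0]
wrist_force: [-6.5, 2.5, 5.0]
gripper_width: 0.0091
grasp_force: 30.0
```

>>> servo_tool --pt "0 6.3 -8.5 0 1" --pt "0 6.7 -8.2 0 1" --pt "0 7.1 -7.9 0 1" --pt "0 7.5 -7.5 0 1" --pt "0 7.8 -7.1 0 1" --pt "0 0 0 0 1" --pt "0 0 0 0 1"

```text
time_s: 27.7
ee_pos: [0.5936, 0.1517, 0.2376]
orientation: [0.001, 0.778, 0.628, 0.001]
wrist_force: [-6.7, 2.5, 7.2]
gripper_width: 0.009
grasp_force: 30.0
```

```bash
python3 st.py
```

```text
27.7 [0.5936497  0.15173475 0.23755034] yaw 77.86480086309194 toolF [ 1.02994494 -7.09482378 -7.17663187] mom [0.39813101 1.30591706 0.00581665] 0.008993133344120554 0.32080774474335394
```

>>> servo_tool --pt "0 -1 -1 0 1" --pt "0 0 0 0 0.6" --pt "0 0 0 0 0.6" --pt "0 0 0 0 0.6" --pt "0 0 0 0 0.6"

```text
time_s: 28.32
ee_pos: [0.5921, 0.1516, 0.2345]
orientation: [0.0, 0.778, 0.628, -0.0]
wrist_force: [-0.1, 0.1, 0.2]
gripper_width: 0.0186
grasp_force: 0.0
```

```bash
python3 st.py
```

```text
28.325 [0.59207091 0.15157674 0.23446506] yaw 77.84683848854006 toolF [ 0.11634398 -0.09612943 -0.16050156] mom [-0.00241346 -0.0934738  -0.01811478] 0.018607977935937155 0.3214312084479162
```

>>> servo_tool --pt "0 0 -5 0 0.6" --pt "0 0 -10 0 0.6" --pt "0 0 -20 0 0.6" --pt "0 0 -30 0 0.6" --pt "0 0 -30 0 0.6" --pt "0 0 -20 0 0.6" --pt "0 0 0 0 0.6" --pt "0 0 0 0 0.6"

```text
time_s: 29.32
ee_pos: [0.5916, 0.1518, 0.3491]
orientation: [-0.0, 0.778, 0.628, -0.0]
wrist_force: [-0.2, 0.2, -0.2]
gripper_width: 0.0189
grasp_force: 0.0
```

```bash
python3 - <<'E'
from h import *
w=grab('wrist');a=grab('scene')
cv2.imwrite('pics/end.png',np.hstack([cv2.resize(w['frame'],(400,250)),cv2.resize(a['frame'][90:260,250:470],(400,250))])[:,:,::-1])
E
python3 st.py
```

```text
29.425 [0.59134385 0.15172455 0.34818694] yaw 77.8575725431494 toolF [ 0.18571047 -0.41717729  0.4601855 ] mom [-0.03813769 -0.02630691  0.01915588] 0.01905239150861054 0.32141420528674824
```

View pics/end.png

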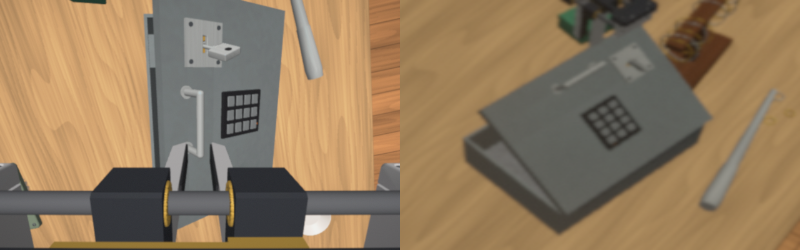

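The lid stands open (about 0.6 rad by the handle's rise), the key is turned in the lock at (222,50), and the gripper is clear of everything.

```bash
python3 -c "
from cell import robot
print(robot.job_done())"
```

```text
the job is handed in; nothing more can be done
None
```

The job is handed in at about 29 s of the 72 s limit; no verdict came back. The safe key went home without forcing, was turned to its stop and left in the lock, and the lid stands open about 0.6 rad (34°) with the arm clear.

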